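# Re-rack the spice jars in reverse order

## Robot

A 7-joint arm with a two-finger parallel gripper is mounted at the origin on the work surface. World frame = base frame: x ahead of the robot, y to its left, z up, the work surface at z = 0. Lengths are in mm, angles in rad, forces in N, time in s.
With the tool pointing down it reaches from about 425 to 1025 mm from the base axis. Payload 9.4 kg.
Tool frame: the origin (TCP) lies midway between the tips of the shut fingers; the grasp point (between the pads) lies 19 mm behind it; z points along the fingers, y is the line along which they close (so a half turn about z gives the same grasp; the last joint's range is limited). The gripper opens to 85 mm and grips with 20 to 120 N. Pads are 22 mm wide; open, the fingers measure 114 mm over their backs; the gripper's body (76 mm by 85 mm) begins 54 mm behind the grasp point. The pads swing forward as they close: fully open they stand 13 mm farther back than shut.
Start: joints at [1.263, 0.599, -0.003, 1.599, 0.002, 0.943, -0.08], TCP at [165.839, -705.777, 231.275] pointing down, gripper open.
Joint ranges: [-2.57, 2.57], [-0.35, 1.97], [-1.29, 1.29], [0.11, 2.56], [-1.05, 4.19], [0.11, 1.86], [-2.63, 2.63]. Speed limits (rad/s): [2.22, 2.22, 3.01, 3.01, 3.14, 3.14, 3.14].

## Interface

Orientations are given as a unit quaternion [x, y, z, w].
In Python, from workcell import arm, vision, workorder, nets gives the robot as it stands.
- The arm moves only by the tool drive_tool, never from a script. Its argument "rows" is a list of rows, each an object with "gripper": the closure, from 0 (fully open) to 1 (shut); "travel": the shift along the tool's x, y, z in cm, a list of three; "angular": the turn, a rotation vector about the tool's x, y, z in rad, a list of three. A call has exactly 10 rows; each row is the pose to reach, as a shift and turn from the pose commanded when the call began, along the tool's axes at that moment; what a row does not reach only later rows make up. A row lasts 1/12 s, in which the tool goes at most 41.7 mm and 7.16 degrees, less where a joint would pass 70% of its speed; a pose out of reach is approached as far as the arm can. A call with a gripper value outside its range is refused whole. The fingers move at their own pace and stop on an object; the grip force is fixed at half the most. Time passes only in rows, so rows that repeat a pose let the fingers close, or fill a call up. It gives the time, the measured TCP pose, the force, the opening and the grip force at its end, in the units of the state.
- arm.get_obs(): the state, without advancing time (a new reading comes with each control period).
- vision.capture(name): name is "side" or "top"; returns a dict with "frame" (480x640x3 uint8, blue, green, red), "z_map" (480x640 float32, mm along the optical axis (not along the pixel's ray), 0 where there is no reading), "fx", "fy", "cx", "cy" (pixels), "world_to_cam" (4x4, takes a point from world to camera coordinates). Camera axes: x right, y down, z forward; pixel columns grow to the right and rows downward; lengths in mm; the calibration is good to about 2 mm. A picture is of the moment at which its call begins.
- workorder.hand_in(): hands the job in; it is judged then, once.
Trained networks look in a picture, given as the dict that the camera call returned (one of the last four; its "shot" number tells which), for a name from the list of things; names that differ only in an ending like _2 or _b are one class to them, and where a whole thing is asked for, a point or a joint stands for the part that bears it (a point fixed in the world has none). Each returns a list of dicts, best first, with "p" (0 to 1); they miss things now and then, are a little off and sometimes report something else, mostly with a low value. They report only what shows in the picture. A call takes as long as a camera call. They do not tell look-alikes from the thing itself.
- nets.find_in(picture, target): "extent" ([left, top, width, height] in pixels, round what is visible of it).
- nets.cut_out(picture, target): "pixels" (480x640 bool, what is visible of it) and "extent" ([left, top, width, height] in pixels, round what is visible of it).
- nets.pinpoint(picture, target): "pixel" ([column, row] in pixels: a listed point, or the origin of a listed thing).
The state is a dict: "time": time; "qpos": joint angles; "dq": joint speeds; "joint_torque": joint torques, N m; "tcp_pos": TCP position; "orientation": TCP orientation; "ft_force": force on the tool from outside, world axes, zero at the start; "torque": the same for the moment, N m; "gripper_width": finger opening in mm; "gripper_force": force on a finger pad.
Only numpy, scipy, OpenCV 4.12 (cv2) and the standard library are available. Lean on these libraries where they do the work, as an engineer would, in place of code of your own. Each camera call takes 0.05 s, during which the arm holds its last target. There are 200 camera calls.

## Task

The wooden spice rack will be turned round to face the cook across the island, so move the three spice jars and the spice tin out of their white trays into it in reverse order: what stands at the left end of the old row goes into the bay at the right end of the wooden rack, and so on, one in each bay. Set each one down gently, without dropping it, upright on the floor of its bay, near the middle. Keep them from tipping over, and leave the pepper mill standing where it is.

Things in the scene. Friction and masses are not known exactly. Their poses are not given: they have to be found in the camera images.
- tall_jar: tall round glass spice jar, 44 diameter, 105 high; its steel screw lid is 41 diameter, the top 18. About 0.1 to 0.25 kg, stands upright and loose in its own white tray at the start. All mm. Origin: centre of the underside, z up.
- square_jar: square glass spice jar, body 44 x 44 (faces across x and y) and 73 high, with a round steel lid 38 diameter whose rim spans heights 77 to 95; 95 high in all. About 0.1 to 0.25 kg, stands upright and loose in its own white tray at the start. All mm. Origin: centre of the underside, z up.
- stout_jar: short stout round glass spice jar, 52 diameter, 75 high; its steel screw lid is 50 diameter, the top 18. About 0.1 to 0.25 kg, stands upright and loose in its own white tray at the start. All mm. Origin: centre of the underside, z up.
- tin: plain rectangular metal spice tin, 40 along its x, 52 along its y, 85 high. About 0.1 to 0.25 kg, stands upright and loose in its own white tray at the start. All mm. Origin: centre of the underside, z up.
- tray_tall_jar: white tray in which the tall jar stands at the start: it stays and marks the tall jar's old place. Fixed, 76 x 78 mm, inside 66 x 70, floor 6 thick, rim 6 above it. Four alike, 80 mm apart, form a row along y on a brown board 6 thick. Origin: centre of the underside (jar's foot 6 mm above); x across the row, away from the robot; y along it, to the robot's left.
- tray_square_jar: white tray in which the square jar stands at the start: it stays and marks the square jar's old place. Fixed, 76 x 78 mm, inside 66 x 70, floor 6 thick, rim 6 above it. Four alike, 80 mm apart, form a row along y on a brown board 6 thick. Origin: centre of the underside (jar's foot 6 mm above); x across the row, away from the robot; y along it, to the robot's left.
- tray_stout_jar: white tray in which the stout jar stands at the start: it stays and marks the stout jar's old place. Fixed, 76 x 78 mm, inside 66 x 70, floor 6 thick, rim 6 above it. Four alike, 80 mm apart, form a row along y on a brown board 6 thick. Origin: centre of the underside (jar's foot 6 mm above); x across the row, away from the robot; y along it, to the robot's left.
- tray_tin: white tray in which the tin stands at the start: it stays and marks the tin's old place. Fixed, 76 x 78 mm, inside 66 x 70, floor 6 thick, rim 6 above it. Four alike, 80 mm apart, form a row along y on a brown board 6 thick. Origin: centre of the underside (jar's foot 6 mm above); x across the row, away from the robot; y along it, to the robot's left.
- rack: empty wooden spice rack, fixed: 76 (x) x 335 (y) mm, floor 8 thick, four equal bays centred at y = +120, +40, -40, -120 mm, each 66 (x) x 75 (y) inside, parted by strips 6 high above the floor (ends 14). Origin: centre of the underside; x across the row, away from the robot; y along it, to the robot's left. It lies roughly crosswise, nearer or farther than the row of trays.
- mill: dark wooden pepper mill, a bystander standing at the robot's right of the racks, 56 diameter, 150 high (mm), loose. Origin: centre of the underside. (At the robot's left stands a mug 90 mm high, and beyond the racks a low bowl.)
Things that resemble listed ones, but are neither listed nor needed, are in the scene too. Leave any blue look-alike of the tin alone. Leave any pink look-alike of the stout_jar alone.

How it is judged:
By the outcome, as a careful person would: the job done as asked, in the order asked, and still so for the second after the job is handed in, with the robot touching nothing.
It also fails if it takes over 106 s, if anything falls off the work surface, if the arm or the gripper's body presses on something with over 40 N, if the wrist force passes 120 N, or if a joint passes its speed limit or range.

## Working session

There is one attempt and no reset: what is moved stays moved. The work goes in short steps, Python scripts to look and compute and a tool call to move; the robot and the scene stay as the last step left them, time stands still between calls to the robot, and variables do not carry over. Pictures are saved under pics/ and viewed, at most 14 in all, crops included, and the job is handed in when it is done.

Besides the shell and the picture viewer there is one more tool, called after "Call:" by a JSON object that holds its "api" and its "payload". drive_tool: Moves the arm, as the interface text tells. Its arguments: {"type":"object","properties":{"rows":{"type":"array"}},"required":["rows"]}

```bash
mkdir -p pics; ls
python3 - <<'E'
from workcell import arm, vision, workorder, nets
import cv2, pickle
o=arm.get_obs(); print(o)
for n in ("top","side"):
    p=vision.capture(n); cv2.imwrite(f"pics/{n}0.png",p["frame"]); pickle.dump(p,open(f"{n}0.pkl","wb"))
    print(n,p["fx"],p["cx"],p["cy"],p["world_to_cam"].round(3).tolist(),p["shot"])
E
```

```text
pics
{'time': 0.0, 'qpos': array([ 1.26332124,  0.60015772, -0.0025571 ,  1.60015045,  0.00179846,
        0.94289486, -0.07984163]), 'dq': array([ 8.50500099e-04, -4.55069775e-04, -2.76941091e-04,  3.07640101e-04,
       -5.16800118e-05, -2.96565983e-04, -2.16863746e-04]), 'joint_torque': array([-6.31987477e-04, -7.76448727e+01,  1.56431660e+00, -2.58006781e+01,
        1.22412483e-02,  9.13592172e-03,  9.61912065e-06]), 'tcp_pos': array([ 165.71160513, -705.31000378,  230.38586675]), 'orientation': array([ 9.93348339e-01,  1.15145256e-01, -1.60668162e-04, -7.87843103e-04]), 'ft_force': array([0.54240643, 0.43155789, 0.09907532]), 'torque': array([ 0.04041355,  0.01167727, -0.05557755]), 'gripper_force': 0.0, 'gripper_width': 85.62941626717404}
top 549.9533235670768 318.2804028514283 239.5579094837248 [[-0.025, -0.999, -0.023, -110.201], [-0.993, 0.027, -0.116, 478.102], [0.116, 0.02, -0.993, 983.793], [0.0, 0.0, 0.0, 1.0]] 1
side 494.0138897182575 326.10048293128256 240.01302896127694 [[-0.943, -0.333, 0.014, 390.613], [-0.238, 0.645, -0.726, 224.861], [0.233, -0.688, -0.687, 741.552], [0.0, 0.0, 0.0, 1.0]] 2
```

View pics/top0.png

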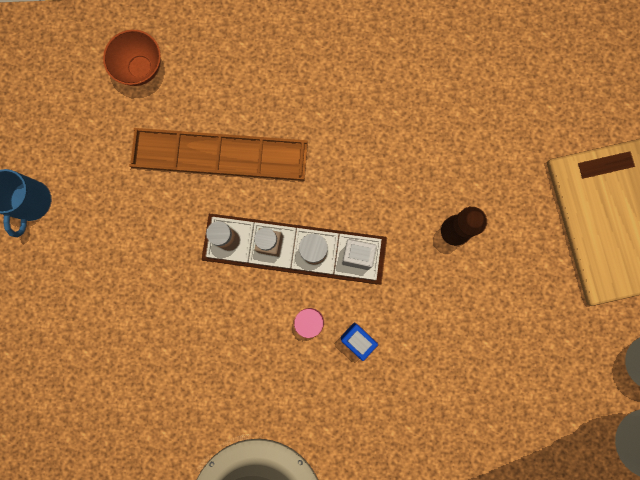

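View pics/side0.png

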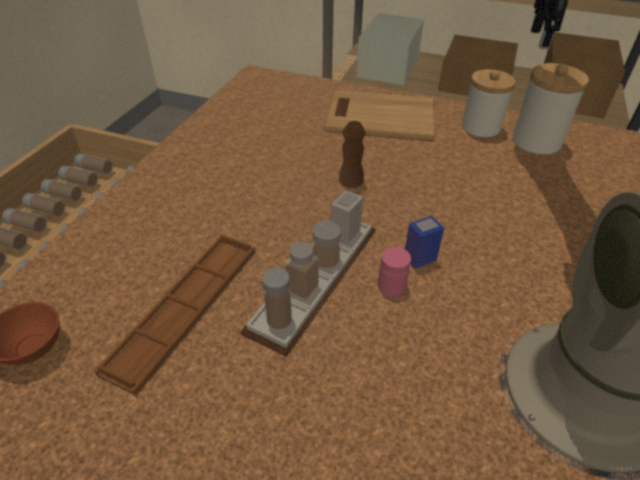

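The row, from the robot's left, is tall jar (222,236), square jar (267,240), stout jar (313,249), tin (360,254). The rack lies beyond it at (220,155) and the mill is at (463,227).

Possible mix-ups: the pink stout look-alike at (308,323) against the grey stout jar (313,249), and the blue tin look-alike at (359,342) against the plain tin (360,254). I choose the grey ones standing in the white trays.

```bash
cat > h.py <<'E'
import numpy as np, cv2
from workcell import arm, vision, workorder, nets
def world(p):
    z=p["z_map"].astype(float); v,u=np.mgrid[:480,:640]
    c=np.stack([(u-p["cx"])/p["fx"]*z,(v-p["cy"])/p["fy"]*z,z,np.ones_like(z)],-1)
    w=c@np.linalg.inv(p["world_to_cam"]).T
    w[z<=0]=np.nan; return w[...,:3]
def rect(pts):
    (cx,cy),(w,h),a=cv2.minAreaRect(pts[:,:2].astype(np.float32)); return np.round([cx,cy,w,h,a],1)
E
python3 - <<'E'
from h import *
p=vision.capture("top"); w=world(p); s=vision.capture("side"); ws=world(s)
for n in ["tall_jar","square_jar","stout_jar","tin","rack","mill","tray_tall_jar","tray_square_jar","tray_stout_jar","tray_tin"]:
    for cam,pic,W in (("top",p,w),("side",s,ws)):
      for d in nets.cut_out(pic,n)[:3]:
        if d["p"]<.3: continue
        m=cv2.erode(d["pixels"].astype(np.uint8),np.ones((2,2)))>0
        q=W[m]; q=q[~np.isnan(q[:,0])]
        if len(q)<10: continue
        zt=np.percentile(q[:,2],95); t=q[q[:,2]>zt-6]
        print(n,cam,round(d["p"],2),np.round(d["extent"]),"ztop",round(zt,1),"zmin",round(np.percentile(q[:,2],5),1),"top",rect(t),t[:,:2].mean(0).round(1))
        if n=="rack" or "tray" in n: print("   all",rect(q), "med z",np.median(q[:,2]).round(1))
f=cv2.resize(p["frame"][200:370,190:400],None,fx=3,fy=3); cv2.imwrite("pics/crop.png",f)
E
```

```text
tall_jar top 0.8 [206. 223.  34.  29.] ztop 119.3 zmin 31.2 top [479.5  42.7  37.5  38.5  84.3] [479.9  42.8]
tall_jar side 0.7 [340. 122.  26.  68.] ztop 140.9 zmin 6.6 top [ 484.4 -369.    25.1   25.8   63.5] [ 484.2 -367.3]
tall_jar side 0.68 [263. 268.  28.  61.] ztop 116.3 zmin 22.4 top [478.4  47.   37.5  38.4  23.2] [478.   48.6]
square_jar top 0.83 [256. 226.  30.  32.] ztop 109.3 zmin 37.6 top [469.7 -34.4  35.3  36.   73. ] [470.  -34.2]
stout_jar top 0.78 [295. 310.  29.  28.] ztop 77.7 zmin 71.5 top [ 325.2 -103.8   46.1   48.2   62. ] [ 325.3 -103.7]
stout_jar side 0.65 [312. 222.  28.  48.] ztop 86.3 zmin 20.0 top [ 452.1 -109.3   45.6   45.     9.6] [ 452.  -107.8]
stout_jar side 0.58 [379. 248.  30.  54.] ztop 74.3 zmin 7.6 top [323.5 -98.6  45.2  44.6  84.3] [324.1 -96.5]
tin top 0.83 [340. 321.  37.  42.] ztop 88.5 zmin 81.4 top [ 292.  -189.    51.9   37.6   46.2] [ 291.8 -188.6]
tin top 0.64 [342. 240.  35.  29.] ztop 100.5 zmin 57.9 top [ 441.2 -194.1   50.    37.9   75.2] [ 441.1 -194.1]
tin top 0.44 [254. 225.  28.  33.] ztop 109.3 zmin 37.5 top [469.9 -34.7  3
[... 2491 characters left out ...]
 med z 13.3
tray_stout_jar top 0.46 [253. 226.  30.  34.] ztop 109.3 zmin 34.5 top [470.  -34.4  35.1  36.6  71.3] [470.1 -34.2]
   all [469.5 -35.2  41.6  43.   77.8] med z 103.9
tray_stout_jar side 0.71 [320. 248.  34.  33.] ztop 17.6 zmin 5.9 top [ 431.  -109.2   78.3   28.9   78.3] [ 424.1 -106.1]
   all [ 432.5 -109.5   78.3   32.3   78.3] med z 12.3
tray_tin top 0.81 [332. 231.  50.  49.] ztop 20.2 zmin 9.8 top [ 442.4 -195.    75.9   74.5   80.7] [ 438.2 -197.9]
   all [ 442.4 -195.    75.9   74.5   80.7] med z 13.9
tray_tin side 0.55 [343. 222.  28.  28.] ztop 17.5 zmin 8.0 top [ 415.4 -187.    79.8   27.4   72.9] [ 411.5 -185.8]
   all [ 415.4 -187.    79.8   27.4   72.9] med z 12.0
```

View pics/crop.png

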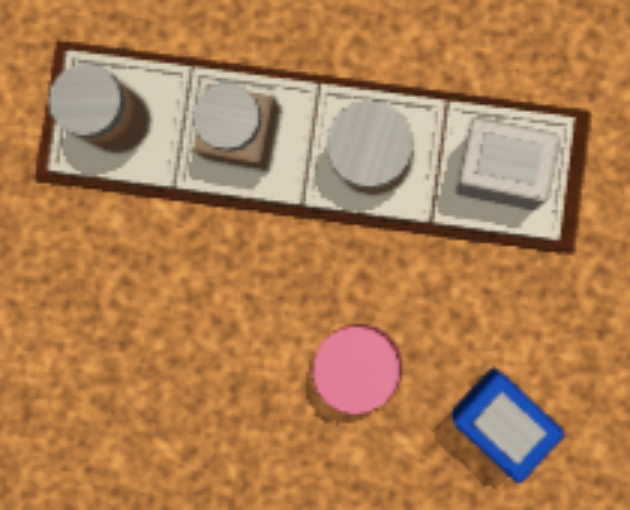

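The crop confirms the choice: four grey-lidded items in the white trays, with the pink (355,370) and blue (508,425) look-alikes outside. I'll average the two cameras. The rack is at about (646,66) with yaw −6°, the trays have yaw −9.3°, and the square jar and tin sit at about −12°.

```bash
cat > go.py <<'E'
# usage: go.py "x,y,z,yawdeg" ... -> travel(cm), turn about tool z from current pose; yawdeg = yaw of tool x
import sys; from h import *
from scipy.spatial.transform import Rotation as Ro
o=arm.get_obs(); R=Ro.from_quat(o["orientation"]); M=R.as_matrix()
print("t",round(o["time"],2),"tcp",o["tcp_pos"].round(1),"yaw",np.degrees(np.arctan2(M[1,0],M[0,0])).round(1),"w",round(o["gripper_width"],1),"q",o["qpos"].round(2))
for a in sys.argv[1:]:
    x,y,z,yw=map(float,a.split(","))
    G=Ro.from_euler("z",yw,degrees=True)*Ro.from_euler("x",180,degrees=True)
    print(a,"travel",(R.inv().apply(np.array([x,y,z])-o["tcp_pos"])/10).round(2),"ang",(R.inv()*G).as_rotvec().round(3))
E
python3 go.py 400,-480,250,45 470,-200,250,60 479,44.7,250,84
```

```text
t 1.2 tcp [ 165.8 -705.8  231.3] yaw 13.2 w 85.4 q [ 1.26  0.6  -0.    1.6   0.    0.94 -0.08]
400,-480,250,45 travel [ 27.96 -16.62  -1.87] ang [-0.     0.    -0.555]
470,-200,250,60 travel [ 41.18 -42.28  -1.87] ang [-0.     0.    -0.816]
479,44.7,250,84 travel [ 47.66 -65.89  -1.87] ang [-0.     0.    -1.235]
```

Call:
{"api": "drive_tool", "payload": {"rows": [{"gripper": 0,"travel": [28,-16.6,-1.9],"angular": [0,0,-0.55]},{"gripper": 0,"travel": [28,-16.6,-1.9],"angular": [0,0,-0.55]},{"gripper": 0,"travel": [28,-16.6,-1.9],"angular": [0,0,-0.55]},{"gripper": 0,"travel": [28,-16.6,-1.9],"angular": [0,0,-0.55]},{"gripper": 0,"travel": [28,-16.6,-1.9],"angular": [0,0,-0.55]},{"gripper": 0,"travel": [28,-16.6,-1.9],"angular": [0,0,-0.55]},{"gripper": 0,"travel": [28,-16.6,-1.9],"angular": [0,0,-0.55]},{"gripper": 0,"travel": [28,-16.6,-1.9],"angular": [0,0,-0.55]},{"gripper": 0,"travel": [41,-42,-1.9],"angular": [0,0,-0.8]},{"gripper": 0,"travel": [41,-42,-1.9],"angular": [0,0,-0.8]}]}}

```text
time: 2.03
tcp_pos: [421.9, -397.7, 250.3]
orientation: [0.869, 0.495, 0.0, 0.0]
ft_force: [0.9, 0.2, -0.2]
gripper_width: 85.5
gripper_force: 0.0
```

```bash
python3 go.py 479,44.7,220,84
```

```text
t 2.03 tcp [ 421.9 -397.7  250.3] yaw 59.4 w 85.5 q [ 0.84  0.41 -0.26  1.91  0.14  0.84 -0.02]
479,44.7,220,84 travel [ 40.99 -17.6    3.01] ang [ 0.001  0.    -0.429]
```

Call:
{"api": "drive_tool", "payload": {"rows": [{"gripper": 0,"travel": [41,-17.6,3],"angular": [0,0,-0.429]},{"gripper": 0,"travel": [41,-17.6,3],"angular": [0,0,-0.429]},{"gripper": 0,"travel": [41,-17.6,3],"angular": [0,0,-0.429]},{"gripper": 0,"travel": [41,-17.6,3],"angular": [0,0,-0.429]},{"gripper": 0,"travel": [41,-17.6,3],"angular": [0,0,-0.429]},{"gripper": 0,"travel": [41,-17.6,3],"angular": [0,0,-0.429]},{"gripper": 0,"travel": [41,-17.6,3],"angular": [0,0,-0.429]},{"gripper": 0,"travel": [41,-17.6,3],"angular": [0,0,-0.429]},{"gripper": 0,"travel": [41,-17.6,3],"angular": [0,0,-0.429]},{"gripper": 0,"travel": [41,-17.6,3],"angular": [0,0,-0.429]}]}}

```text
time: 2.87
tcp_pos: [476.2, 14.6, 222.5]
orientation: [0.745, 0.667, 0.0, 0.0]
ft_force: [1.5, -1.2, -0.1]
gripper_width: 85.5
gripper_force: 0.0
```

```bash
python3 go.py 479,44.7,150,84 479,44.7,60,84
```

```text
t 2.87 tcp [476.2  14.6 222.5] yaw 83.6 w 85.5 q [ 0.2   0.35 -0.45  2.14  0.23  0.7  -0.52]
479,44.7,150,84 travel [ 3.02 -0.06  7.25] ang [ 0.001  0.    -0.007]
479,44.7,60,84 travel [ 3.02 -0.07 16.25] ang [ 0.001  0.    -0.007]
```

Call:
{"api": "drive_tool", "payload": {"rows": [{"gripper": 0,"travel": [3,-0.1,4],"angular": [0,0,-0.007]},{"gripper": 0,"travel": [3,-0.1,7],"angular": [0,0,-0.007]},{"gripper": 0,"travel": [3,-0.1,7],"angular": [0,0,-0.007]},{"gripper": 0,"travel": [3,-0.1,7],"angular": [0,0,-0.007]},{"gripper": 0,"travel": [3,-0.1,7],"angular": [0,0,-0.007]},{"gripper": 0,"travel": [3,-0.1,7],"angular": [0,0,-0.007]},{"gripper": 0,"travel": [3,-0.1,7],"angular": [0,0,-0.007]},{"gripper": 0,"travel": [3,-0.1,7],"angular": [0,0,-0.007]},{"gripper": 0,"travel": [3,-0.1,7],"angular": [0,0,-0.007]},{"gripper": 0,"travel": [3,-0.1,7],"angular": [0,0,-0.007]}]}}

```text
time: 3.7
tcp_pos: [478.7, 42.2, 152.9]
orientation: [0.743, 0.669, 0.0, 0.0]
ft_force: [0.8, -0.3, 0.1]
gripper_width: 85.2
gripper_force: 0.0
```

```bash
python3 go.py 479,44.7,60,84
python3 - <<'E'
from h import *
p=vision.capture("side"); cv2.imwrite("pics/s1.png",cv2.resize(p["frame"][120:380,150:450],None,fx=2,fy=2))
E
```

```text
t 3.7 tcp [478.7  42.2 152.9] yaw 84.0 w 85.2 q [ 0.08  0.46 -0.39  2.21  0.34  0.53 -0.67]
479,44.7,60,84 travel [ 0.25 -0.01  9.29] ang [ 0.001 -0.    -0.   ]
```

View pics/s1.png

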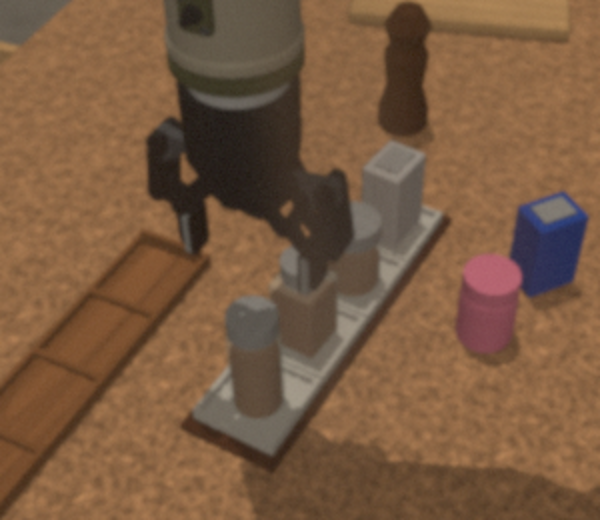

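The gripper is over the tall jar (lid at 252,305, fingers at 195,250 and 310,285), so it's aligned. I'll descend and close.

Call:
{"api": "drive_tool", "payload": {"rows": [{"gripper": 0,"travel": [0.25,0,2],"angular": [0,0,0]},{"gripper": 0,"travel": [0.25,0,4.5],"angular": [0,0,0]},{"gripper": 0,"travel": [0.25,0,7],"angular": [0,0,0]},{"gripper": 0,"travel": [0.25,0,8.5],"angular": [0,0,0]},{"gripper": 0,"travel": [0.25,0,9.3],"angular": [0,0,0]},{"gripper": 0,"travel": [0.25,0,9.3],"angular": [0,0,0]},{"gripper": 0,"travel": [0.25,0,9.3],"angular": [0,0,0]},{"gripper": 0.3,"travel": [0.25,0,9.3],"angular": [0,0,0]},{"gripper": 0.4,"travel": [0.25,0,9.3],"angular": [0,0,0]},{"gripper": 0.5,"travel": [0.25,0,9.3],"angular": [0,0,0]}]}}

```text
time: 4.58
tcp_pos: [479.3, 45.1, 60.2]
orientation: [0.743, 0.669, 0.001, 0.0]
ft_force: [-0.1, 0.3, 1.0]
gripper_width: 51.6
gripper_force: 0.0
```

Call:
{"api": "drive_tool", "payload": {"rows": [{"gripper": 0.6,"travel": [0,0,0],"angular": [0,0,0]},{"gripper": 0.7,"travel": [0,0,0],"angular": [0,0,0]},{"gripper": 0.8,"travel": [0,0,0],"angular": [0,0,0]},{"gripper": 0.9,"travel": [0,0,0],"angular": [0,0,0]},{"gripper": 1,"travel": [0,0,0],"angular": [0,0,0]},{"gripper": 1,"travel": [0,0,0],"angular": [0,0,0]},{"gripper": 1,"travel": [0,0,0],"angular": [0,0,0]},{"gripper": 1,"travel": [0,0,0],"angular": [0,0,0]},{"gripper": 1,"travel": [0,0,0],"angular": [0,0,0]},{"gripper": 1,"travel": [0,0,0],"angular": [0,0,0]}]}}

```text
time: 5.42
tcp_pos: [479.6, 45.1, 60.3]
orientation: [0.743, 0.669, 0.001, 0.001]
ft_force: [-0.0, -0.0, 9.0]
gripper_width: 42.8
gripper_force: 59.2
```

```bash
python3 go.py 479,44.7,190,84 633.8,-53.5,190,84  633.8,-53.5,57,84
```

```text
t 5.42 tcp [479.6  45.1  60.3] yaw 84.0 w 42.8 q [-0.05  0.61 -0.24  2.28  0.48  0.3  -0.8 ]
479,44.7,190,84 travel [ -0.04  -0.02 -12.97] ang [ 0.002 -0.     0.   ]
633.8,-53.5,190,84 travel [ -8.2   16.39 -12.93] ang [ 0.002 -0.     0.   ]
633.8,-53.5,57,84 travel [-8.2  16.37  0.37] ang [ 0.002 -0.     0.   ]
```

Call:
{"api": "drive_tool", "payload": {"rows": [{"gripper": 1,"travel": [0,0,-1],"angular": [0,0,0]},{"gripper": 1,"travel": [0,0,-3],"angular": [0,0,0]},{"gripper": 1,"travel": [0,0,-5.5],"angular": [0,0,0]},{"gripper": 1,"travel": [0,0,-8],"angular": [0,0,0]},{"gripper": 1,"travel": [0,0.5,-10.5],"angular": [0,0,0]},{"gripper": 1,"travel": [-0.2,1.8,-12.5],"angular": [0,0,0]},{"gripper": 1,"travel": [-1,4,-13],"angular": [0,0,0]},{"gripper": 1,"travel": [-2.2,6.5,-13],"angular": [0,0,0]},{"gripper": 1,"travel": [-3.5,9,-13],"angular": [0,0,0]},{"gripper": 1,"travel": [-5,11.5,-13],"angular": [0,0,0]}]}}

```text
time: 6.25
tcp_pos: [588.8, -17.1, 190.1]
orientation: [0.743, 0.67, 0.0, 0.0]
ft_force: [0.3, -0.3, -2.2]
gripper_width: 42.8
gripper_force: 61.1
```

Call:
{"api": "drive_tool", "payload": {"rows": [{"gripper": 1,"travel": [-1.3,2.4,0],"angular": [0,0,0]},{"gripper": 1,"travel": [-2.4,4.0,0],"angular": [0,0,0]},{"gripper": 1,"travel": [-3.2,4.9,1],"angular": [0,0,0]},{"gripper": 1,"travel": [-3.2,4.9,3.5],"angular": [0,0,0]},{"gripper": 1,"travel": [-3.2,4.9,6],"angular": [0,0,0]},{"gripper": 1,"travel": [-3.2,4.9,8.5],"angular": [0,0,0]},{"gripper": 1,"travel": [-3.2,4.9,10],"angular": [0,0,0]},{"gripper": 1,"travel": [-3.2,4.9,10.5],"angular": [0,0,0]},{"gripper": 1,"travel": [-3.2,4.9,10.5],"angular": [0,0,0]},{"gripper": 1,"travel": [-3.2,4.9,10.5],"angular": [0,0,0]}]}}

```text
time: 7.08
tcp_pos: [633.3, -53.1, 84.6]
orientation: [0.743, 0.67, 0.0, -0.0]
ft_force: [0.4, 0.3, -1.6]
gripper_width: 42.4
gripper_force: 61.0
```

```bash
python3 go.py 633.8,-53.5,56,84
python3 - <<'E'
from h import *
p=vision.capture("side"); cv2.imwrite("pics/s2.png",cv2.resize(p["frame"][120:400,100:400],None,fx=2,fy=2))
E
```

```text
t 7.08 tcp [633.3 -53.1  84.6] yaw 84.1 w 42.4 q [ 0.22  0.7  -0.35  1.91  0.4   0.61 -0.48]
633.8,-53.5,56,84 travel [-0.04  0.06  2.86] ang [-0.    -0.     0.001]
```

View pics/s2.png

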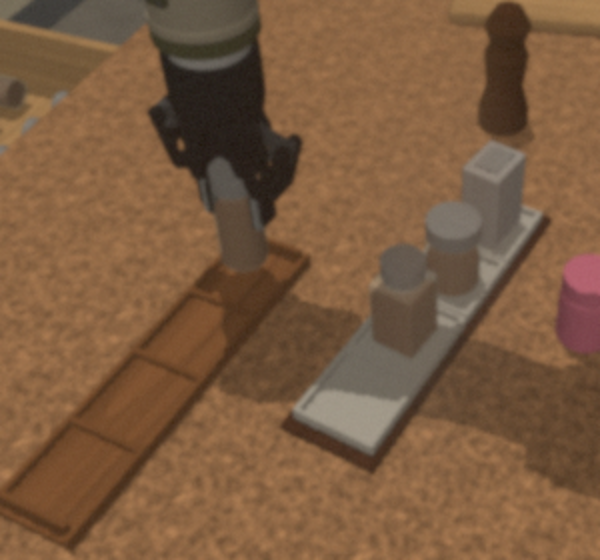

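The tall jar hangs upright over the right-end bay (240,260). I'll lower it slowly.

Call:
{"api": "drive_tool", "payload": {"rows": [{"gripper": 1,"travel": [0,0.05,0.7],"angular": [0,0,0]},{"gripper": 1,"travel": [0,0.05,1.4],"angular": [0,0,0]},{"gripper": 1,"travel": [0,0.05,1.9],"angular": [0,0,0]},{"gripper": 1,"travel": [0,0.05,2.3],"angular": [0,0,0]},{"gripper": 1,"travel": [0,0.05,2.5],"angular": [0,0,0]},{"gripper": 1,"travel": [0,0.05,2.6],"angular": [0,0,0]},{"gripper": 1,"travel": [0,0.05,2.7],"angular": [0,0,0]},{"gripper": 1,"travel": [0,0.05,2.75],"angular": [0,0,0]},{"gripper": 1,"travel": [0,0.05,2.8],"angular": [0,0,0]},{"gripper": 1,"travel": [0,0.05,2.8],"angular": [0,0,0]}]}}

```text
time: 7.97
tcp_pos: [634.0, -53.4, 56.5]
orientation: [0.743, 0.669, 0.0, 0.0]
ft_force: [-1.4, 0.5, -0.8]
gripper_width: 42.2
gripper_force: 61.0
```

Call:
{"api": "drive_tool", "payload": {"rows": [{"gripper": 1,"travel": [0,0,0.03],"angular": [0,0,0]},{"gripper": 1,"travel": [0,0,0.06],"angular": [0,0,0]},{"gripper": 1,"travel": [0,0,0.08],"angular": [0,0,0]},{"gripper": 1,"travel": [0,0,0.1],"angular": [0,0,0]},{"gripper": 1,"travel": [0,0,0.1],"angular": [0,0,0]},{"gripper": 1,"travel": [0,0,0.1],"angular": [0,0,0]},{"gripper": 1,"travel": [0,0,0.1],"angular": [0,0,0]},{"gripper": 1,"travel": [0,0,0.1],"angular": [0,0,0]},{"gripper": 1,"travel": [0,0,0.1],"angular": [0,0,0]},{"gripper": 1,"travel": [0,0,0.1],"angular": [0,0,0]}]}}

```text
time: 8.8
tcp_pos: [634.1, -53.4, 56.4]
orientation: [0.743, 0.669, 0.0, 0.0]
ft_force: [-2.5, 0.4, 9.9]
gripper_width: 42.6
gripper_force: 61.5
```

Call:
{"api": "drive_tool", "payload": {"rows": [{"gripper": 0.5,"travel": [0,0,-0.1],"angular": [0,0,0]},{"gripper": 0.4,"travel": [0,0,-0.1],"angular": [0,0,0]},{"gripper": 0.3,"travel": [0,0,-0.1],"angular": [0,0,0]},{"gripper": 0.1,"travel": [0,0,-0.1],"angular": [0,0,0]},{"gripper": 0,"travel": [0,0,-0.1],"angular": [0,0,0]},{"gripper": 0,"travel": [0,0,-1],"angular": [0,0,0]},{"gripper": 0,"travel": [0,0,-3],"angular": [0,0,0]},{"gripper": 0,"travel": [0,0,-6.5],"angular": [0,0,0]},{"gripper": 0,"travel": [0,0,-10],"angular": [0,0,0]},{"gripper": 0,"travel": [0,0,-13],"angular": [0,0,0]}]}}

```text
time: 9.63
tcp_pos: [633.9, -53.2, 187.9]
orientation: [0.743, 0.67, 0.0, 0.0]
ft_force: [-0.1, -0.7, -0.5]
gripper_width: 85.1
gripper_force: 0.0
```

```bash
python3 go.py 634,-53,190,84 550,-40,190,78 469.5,-32.5,160,78 469.5,-32.5,46,78
```

```text
t 9.63 tcp [633.9 -53.2 187.9] yaw 84.1 w 85.1 q [ 0.27  0.57 -0.42  1.83  0.31  0.8  -0.41]
634,-53,190,84 travel [ 0.03  0.01 -0.21] ang [ 0.001 -0.     0.001]
550,-40,190,78 travel [ 0.45 -8.48 -0.22] ang [ 0.001 -0.     0.106]
469.5,-32.5,160,78 travel [  0.36 -16.57   2.78] ang [ 0.001 -0.     0.106]
469.5,-32.5,46,78 travel [  0.36 -16.57  14.18] ang [ 0.001 -0.     0.106]
```

Call:
{"api": "drive_tool", "payload": {"rows": [{"gripper": 0,"travel": [0,-3,-0.3],"angular": [0,0,0.02]},{"gripper": 0,"travel": [0.2,-6.5,-0.2],"angular": [0,0,0.05]},{"gripper": 0,"travel": [0.4,-10,0],"angular": [0,0,0.08]},{"gripper": 0,"travel": [0.4,-13.5,0],"angular": [0,0,0.106]},{"gripper": 0,"travel": [0.4,-15.5,1],"angular": [0,0,0.106]},{"gripper": 0,"travel": [0.4,-16.6,2],"angular": [0,0,0.106]},{"gripper": 0,"travel": [0.4,-16.6,2.8],"angular": [0,0,0.106]},{"gripper": 0,"travel": [0.4,-16.6,2.8],"angular": [0,0,0.106]},{"gripper": 0,"travel": [0.4,-16.6,2.8],"angular": [0,0,0.106]},{"gripper": 0,"travel": [0.4,-16.6,2.8],"angular": [0,0,0.106]}]}}

```text
time: 10.47
tcp_pos: [470.6, -32.1, 157.6]
orientation: [0.777, 0.629, 0.001, 0.0]
ft_force: [0.2, 0.7, 0.1]
gripper_width: 85.3
gripper_force: 0.0
```

```bash
python3 go.py 469.5,-32.5,46,78
python3 - <<'E'
from h import *
p=vision.capture("side"); W=world(p); cv2.imwrite("pics/s3.png",cv2.resize(p["frame"][120:400,150:450],None,fx=2,fy=2))
for n in ("square_jar","tall_jar"):
  for d in nets.cut_out(p,n)[:2]:
    q=W[d["pixels"]]; q=q[~np.isnan(q[:,0])]; zt=np.percentile(q[:,2],93); t=q[q[:,2]>zt-6]
    print(n,d["p"],d["extent"],zt,rect(t))
E
```

```text
t 10.47 tcp [470.6 -32.1 157.6] yaw 78.0 w 85.3 q [ 0.24  0.44 -0.39  2.22  0.32  0.53 -0.61]
469.5,-32.5,46,78 travel [-0.06 -0.12 11.16] ang [ 0.001 -0.001 -0.001]
square_jar 0.78 [285.6, 239.2, 35.7, 59.3] 105.65594167087869 [469.7 -30.8  35.7  37.2  72.7]
tall_jar 0.74 [206.4, 209.6, 26.6, 55.3] 111.69702878623355 [633.5 -51.1  39.3  37.9  19.4]
tall_jar 0.59 [246.1, 295.0, 64.4, 55.0] 16.857310890430732 [481.1  43.5  82.1  77.8  81.6]
```

View pics/s3.png

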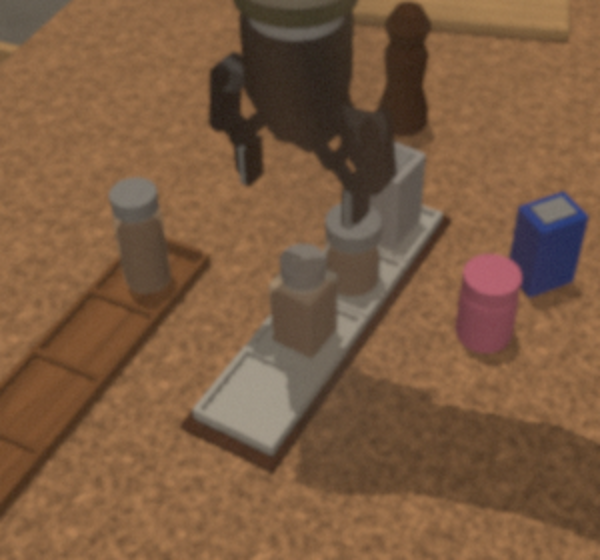

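The tall jar stands upright in the right-end bay (145,245). The gripper is over the square jar (303,265).

Call:
{"api": "drive_tool", "payload": {"rows": [{"gripper": 0,"travel": [-0.06,-0.1,2],"angular": [0,0,0]},{"gripper": 0,"travel": [-0.06,-0.1,5],"angular": [0,0,0]},{"gripper": 0,"travel": [-0.06,-0.1,8],"angular": [0,0,0]},{"gripper": 0,"travel": [-0.06,-0.1,10],"angular": [0,0,0]},{"gripper": 0,"travel": [-0.06,-0.1,11.2],"angular": [0,0,0]},{"gripper": 0,"travel": [-0.06,-0.1,11.2],"angular": [0,0,0]},{"gripper": 0,"travel": [-0.06,-0.1,11.2],"angular": [0,0,0]},{"gripper": 0.3,"travel": [-0.06,-0.1,11.2],"angular": [0,0,0]},{"gripper": 0.4,"travel": [-0.06,-0.1,11.2],"angular": [0,0,0]},{"gripper": 0.5,"travel": [-0.06,-0.1,11.2],"angular": [0,0,0]}]}}

```text
time: 11.45
tcp_pos: [468.7, -32.8, 46.3]
orientation: [0.777, 0.629, 0.001, 0.001]
ft_force: [-0.0, 0.1, 1.1]
gripper_width: 51.5
gripper_force: 0.0
```

Call:
{"api": "drive_tool", "payload": {"rows": [{"gripper": 0.6,"travel": [0,0,0],"angular": [0,0,0]},{"gripper": 0.7,"travel": [0,0,0],"angular": [0,0,0]},{"gripper": 0.8,"travel": [0,0,0],"angular": [0,0,0]},{"gripper": 0.9,"travel": [0,0,0],"angular": [0,0,0]},{"gripper": 1,"travel": [0,0,0],"angular": [0,0,0]},{"gripper": 1,"travel": [0,0,0],"angular": [0,0,0]},{"gripper": 1,"travel": [0,0,0],"angular": [0,0,0]},{"gripper": 1,"travel": [0,0,0],"angular": [0,0,0]},{"gripper": 1,"travel": [0,0,0],"angular": [0,0,0]},{"gripper": 1,"travel": [0,0,0],"angular": [0,0,0]}]}}

```text
time: 12.28
tcp_pos: [468.8, -32.8, 46.4]
orientation: [0.777, 0.629, 0.001, 0.001]
ft_force: [-0.3, 0.1, 7.8]
gripper_width: 43.4
gripper_force: 60.1
```

```bash
python3 go.py 642.1,26,146,84 642.1,26,42,84
```

```text
t 12.28 tcp [468.8 -32.8  46.4] yaw 77.9 w 43.4 q [ 0.08  0.63 -0.19  2.31  0.49  0.23 -0.76]
642.1,26,146,84 travel [ 9.38 15.74 -9.93] ang [ 0.002 -0.    -0.106]
642.1,26,42,84 travel [ 9.37 15.72  0.47] ang [ 0.002 -0.    -0.106]
```

Call:
{"api": "drive_tool", "payload": {"rows": [{"gripper": 1,"travel": [0,0,-1],"angular": [0,0,0]},{"gripper": 1,"travel": [0,0,-3],"angular": [0,0,0]},{"gripper": 1,"travel": [0,0,-5.5],"angular": [0,0,0]},{"gripper": 1,"travel": [0.4,0.5,-8],"angular": [0,0,0]},{"gripper": 1,"travel": [1.5,2,-9.5],"angular": [0,0,-0.02]},{"gripper": 1,"travel": [3,4.5,-10],"angular": [0,0,-0.04]},{"gripper": 1,"travel": [4.5,7,-10],"angular": [0,0,-0.06]},{"gripper": 1,"travel": [6,9.5,-10],"angular": [0,0,-0.08]},{"gripper": 1,"travel": [7.5,12,-10],"angular": [0,0,-0.1]},{"gripper": 1,"travel": [8.7,14.3,-10],"angular": [0,0,-0.106]}]}}

```text
time: 13.12
tcp_pos: [627.4, 23.2, 146.0]
orientation: [0.743, 0.67, 0.0, 0.0]
ft_force: [-0.0, 1.2, -1.4]
gripper_width: 43.5
gripper_force: 61.3
```

Call:
{"api": "drive_tool", "payload": {"rows": [{"gripper": 1,"travel": [0.7,1.4,0],"angular": [0,0,0]},{"gripper": 1,"travel": [0.7,1.4,1],"angular": [0,0,0]},{"gripper": 1,"travel": [0.7,1.4,3],"angular": [0,0,0]},{"gripper": 1,"travel": [0.7,1.4,5],"angular": [0,0,0]},{"gripper": 1,"travel": [0.7,1.4,6.5],"angular": [0,0,0]},{"gripper": 1,"travel": [0.7,1.4,7.5],"angular": [0,0,0]},{"gripper": 1,"travel": [0.7,1.4,8],"angular": [0,0,0]},{"gripper": 1,"travel": [0.7,1.4,8],"angular": [0,0,0]},{"gripper": 1,"travel": [0.7,1.4,8],"angular": [0,0,0]},{"gripper": 1,"travel": [0.7,1.4,8],"angular": [0,0,0]}]}}

```text
time: 13.95
tcp_pos: [641.2, 28.2, 66.2]
orientation: [0.743, 0.669, 0.0, 0.0]
ft_force: [-0.3, 0.2, -1.5]
gripper_width: 43.2
gripper_force: 61.4
```

```bash
python3 go.py 642.1,26,42.5,84
```

```text
t 13.95 tcp [641.2  28.2  66.2] yaw 84.0 w 43.2 q [ 0.09  0.73 -0.35  1.9   0.42  0.59 -0.64]
642.1,26,42.5,84 travel [-0.21  0.11  2.37] ang [ 0.001 -0.     0.001]
```

Call:
{"api": "drive_tool", "payload": {"rows": [{"gripper": 1,"travel": [-0.2,0.1,0.6],"angular": [0,0,0]},{"gripper": 1,"travel": [-0.2,0.1,1.2],"angular": [0,0,0]},{"gripper": 1,"travel": [-0.2,0.1,1.7],"angular": [0,0,0]},{"gripper": 1,"travel": [-0.2,0.1,2.0],"angular": [0,0,0]},{"gripper": 1,"travel": [-0.2,0.1,2.15],"angular": [0,0,0]},{"gripper": 1,"travel": [-0.2,0.1,2.25],"angular": [0,0,0]},{"gripper": 1,"travel": [-0.2,0.1,2.3],"angular": [0,0,0]},{"gripper": 1,"travel": [-0.2,0.1,2.35],"angular": [0,0,0]},{"gripper": 1,"travel": [-0.2,0.1,2.35],"angular": [0,0,0]},{"gripper": 1,"travel": [-0.2,0.1,2.35],"angular": [0,0,0]}]}}

```text
time: 14.78
tcp_pos: [641.2, 26.1, 42.4]
orientation: [0.743, 0.669, -0.0, 0.0]
ft_force: [-1.2, -0.7, 5.4]
gripper_width: 43.7
gripper_force: 62.3
```

Call:
{"api": "drive_tool", "payload": {"rows": [{"gripper": 0.5,"travel": [0,0,0],"angular": [0,0,0]},{"gripper": 0.4,"travel": [0,0,0],"angular": [0,0,0]},{"gripper": 0.3,"travel": [0,0,0],"angular": [0,0,0]},{"gripper": 0.1,"travel": [0,0,0],"angular": [0,0,0]},{"gripper": 0,"travel": [0,0,0],"angular": [0,0,0]},{"gripper": 0,"travel": [0,0,-1],"angular": [0,0,0]},{"gripper": 0,"travel": [0,0,-3],"angular": [0,0,0]},{"gripper": 0,"travel": [0,0,-6.5],"angular": [0,0,0]},{"gripper": 0,"travel": [0,0,-10],"angular": [0,0,0]},{"gripper": 0,"travel": [0,0,-13],"angular": [0,0,0]}]}}

```text
time: 15.62
tcp_pos: [641.6, 26.3, 174.5]
orientation: [0.743, 0.67, 0.0, 0.0]
ft_force: [0.7, -0.4, -0.7]
gripper_width: 85.4
gripper_force: 0.0
```

```bash
python3 go.py  550,-40,180,84 454,-111,140,84
```

```text
t 15.62 tcp [641.6  26.3 174.5] yaw 84.1 w 85.4 q [ 0.15  0.6  -0.43  1.83  0.34  0.79 -0.55]
550,-40,180,84 travel [-7.54 -8.42 -0.56] ang [ 0.001 -0.     0.001]
454,-111,140,84 travel [-15.6  -17.24   3.43] ang [ 0.001 -0.     0.001]
```

Call:
{"api": "drive_tool", "payload": {"rows": [{"gripper": 0,"travel": [-2,-2.5,-0.5],"angular": [0,0,0]},{"gripper": 0,"travel": [-4.5,-5,-0.5],"angular": [0,0,0]},{"gripper": 0,"travel": [-7,-8,-0.5],"angular": [0,0,0]},{"gripper": 0,"travel": [-9.5,-11,0],"angular": [0,0,0]},{"gripper": 0,"travel": [-12,-14,1],"angular": [0,0,0]},{"gripper": 0,"travel": [-14.5,-16.3,2],"angular": [0,0,0]},{"gripper": 0,"travel": [-15.6,-17.3,3],"angular": [0,0,0]},{"gripper": 0,"travel": [-15.6,-17.3,3.4],"angular": [0,0,0]},{"gripper": 0,"travel": [-15.6,-17.3,3.4],"angular": [0,0,0]},{"gripper": 0,"travel": [-15.6,-17.3,3.4],"angular": [0,0,0]}]}}

```text
time: 16.45
tcp_pos: [454.6, -110.5, 138.4]
orientation: [0.743, 0.67, 0.001, 0.0]
ft_force: [-0.3, 0.8, -0.1]
gripper_width: 85.5
gripper_force: 0.0
```

```bash
python3 go.py 453,-111.5,30,84
python3 - <<'E'
from h import *
p=vision.capture("side"); W=world(p); cv2.imwrite("pics/s4.png",cv2.resize(p["frame"][120:400,130:430],None,fx=2,fy=2))
for n in ("square_jar","stout_jar","tin"):
  for d in nets.cut_out(p,n)[:2]:
    q=W[d["pixels"]]; q=q[~np.isnan(q[:,0])]; zt=np.percentile(q[:,2],93); t=q[q[:,2]>zt-6]
    print(n,d["p"],d["extent"],zt,rect(t))
E
```

```text
t 16.45 tcp [ 454.6 -110.5  138.4] yaw 84.1 w 85.5 q [ 0.42  0.47 -0.41  2.25  0.4   0.49 -0.41]
453,-111.5,30,84 travel [-0.13 -0.17 10.84] ang [ 0.001 -0.     0.001]
square_jar 0.45 [93.0, 236.6, 165.8, 161.4] 13.588728557209226 [646.8  67.4 335.1  79.7  84.2]
stout_jar 0.91 [378.0, 248.2, 35.5, 48.3] 74.08056760356718 [ 325.5 -100.3   48.9   50.2   51. ]
stout_jar 0.7 [311.8, 222.9, 30.5, 47.9] 86.17836491093047 [ 453.8 -111.    49.5   49.6   80. ]
tin 0.73 [403.2, 214.8, 44.0, 54.7] 84.67696007187493 [ 292.1 -185.8   52.6   41.1   45.3]
tin 0.66 [329.4, 193.5, 33.9, 49.7] 96.88021189515193 [ 436.2 -152.5   36.6  132.8   24. ]
```

View pics/s4.png

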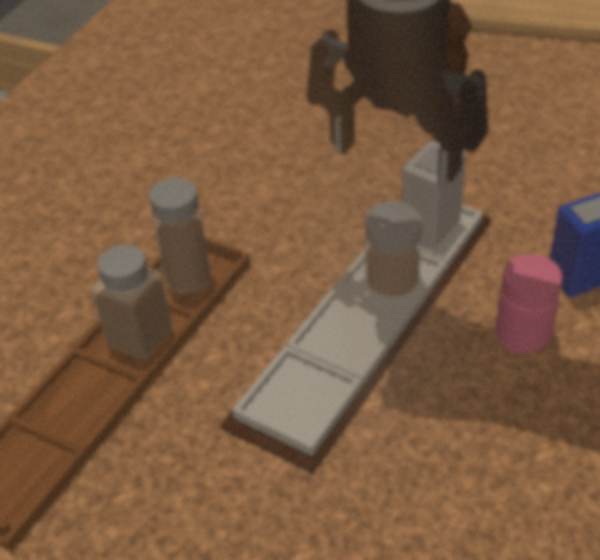

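Square and tall jars stand upright in their bays (133,300 and 182,235), and the gripper is over the stout jar (393,245).

Call:
{"api": "drive_tool", "payload": {"rows": [{"gripper": 0,"travel": [-0.2,-0.05,2],"angular": [0,0,0]},{"gripper": 0,"travel": [-0.2,-0.05,5],"angular": [0,0,0]},{"gripper": 0,"travel": [-0.2,-0.05,8],"angular": [0,0,0]},{"gripper": 0,"travel": [-0.2,-0.05,10],"angular": [0,0,0]},{"gripper": 0,"travel": [-0.2,-0.05,10.8],"angular": [0,0,0]},{"gripper": 0,"travel": [-0.2,-0.05,10.8],"angular": [0,0,0]},{"gripper": 0,"travel": [-0.2,-0.05,10.8],"angular": [0,0,0]},{"gripper": 0.2,"travel": [-0.2,-0.05,10.8],"angular": [0,0,0]},{"gripper": 0.3,"travel": [-0.2,-0.05,10.8],"angular": [0,0,0]},{"gripper": 0.4,"travel": [-0.2,-0.05,10.8],"angular": [0,0,0]}]}}

```text
time: 17.48
tcp_pos: [453.3, -113.3, 30.9]
orientation: [0.743, 0.669, 0.001, 0.001]
ft_force: [1.0, 0.7, -0.0]
gripper_width: 52.1
gripper_force: 0.0
```

Call:
{"api": "drive_tool", "payload": {"rows": [{"gripper": 0.5,"travel": [0,0,0],"angular": [0,0,0]},{"gripper": 0.6,"travel": [0,0,0],"angular": [0,0,0]},{"gripper": 0.7,"travel": [0,0,0],"angular": [0,0,0]},{"gripper": 0.9,"travel": [0,0,0],"angular": [0,0,0]},{"gripper": 1,"travel": [0,0,0],"angular": [0,0,0]},{"gripper": 1,"travel": [0,0,0],"angular": [0,0,0]},{"gripper": 1,"travel": [0,0,0],"angular": [0,0,0]},{"gripper": 1,"travel": [0,0,0],"angular": [0,0,0]},{"gripper": 1,"travel": [0,0,0],"angular": [0,0,0]},{"gripper": 1,"travel": [0,0,0],"angular": [0,0,0]}]}}

```text
time: 18.32
tcp_pos: [453.3, -113.4, 31.2]
orientation: [0.743, 0.669, 0.001, 0.001]
ft_force: [-1.5, 0.7, 12.0]
gripper_width: 50.3
gripper_force: 60.7
```

```bash
python3 go.py 650.5,105.6,140,84 650.5,105.6,26,84
```

```text
t 18.32 tcp [ 453.3 -113.4   31.2] yaw 84.0 w 50.3 q [ 0.24  0.66 -0.17  2.32  0.59  0.19 -0.57]
650.5,105.6,140,84 travel [ 23.83  17.35 -10.84] ang [0.003 0.    0.   ]
650.5,105.6,26,84 travel [23.84 17.32  0.56] ang [0.003 0.    0.   ]
```

Call:
{"api": "drive_tool", "payload": {"rows": [{"gripper": 1,"travel": [0,0,-1],"angular": [0,0,0]},{"gripper": 1,"travel": [0,0,-3],"angular": [0,0,0]},{"gripper": 1,"travel": [0,0,-5.5],"angular": [0,0,0]},{"gripper": 1,"travel": [0.5,0,-8],"angular": [0,0,0]},{"gripper": 1,"travel": [2.5,0.3,-10.5],"angular": [0,0,0]},{"gripper": 1,"travel": [5,1,-12],"angular": [0,0,0]},{"gripper": 1,"travel": [8,2,-12],"angular": [0,0,0]},{"gripper": 1,"travel": [11,3.5,-12],"angular": [0,0,0]},{"gripper": 1,"travel": [14,5.5,-12],"angular": [0,0,0]},{"gripper": 1,"travel": [17,7.5,-12],"angular": [0,0,0]}]}}

```text
time: 19.15
tcp_pos: [545.2, 49.1, 150.8]
orientation: [0.743, 0.669, 0.0, 0.0]
ft_force: [0.8, 0.0, -1.2]
gripper_width: 50.2
gripper_force: 63.1
```

Call:
{"api": "drive_tool", "payload": {"rows": [{"gripper": 1,"travel": [2.5,2,0],"angular": [0,0,0]},{"gripper": 1,"travel": [4.5,4,0],"angular": [0,0,0]},{"gripper": 1,"travel": [6,6.3,0],"angular": [0,0,0]},{"gripper": 1,"travel": [6.8,8.5,0.5],"angular": [0,0,0]},{"gripper": 1,"travel": [6.8,9.8,2],"angular": [0,0,0]},{"gripper": 1,"travel": [6.8,9.8,4.5],"angular": [0,0,0]},{"gripper": 1,"travel": [6.8,9.8,7],"angular": [0,0,0]},{"gripper": 1,"travel": [6.8,9.8,9],"angular": [0,0,0]},{"gripper": 1,"travel": [6.8,9.8,9.5],"angular": [0,0,0]},{"gripper": 1,"travel": [6.8,9.8,9.5],"angular": [0,0,0]}]}}

```text
time: 19.98
tcp_pos: [648.2, 105.2, 53.7]
orientation: [0.743, 0.669, -0.001, -0.001]
ft_force: [0.2, -0.2, -1.4]
gripper_width: 50.2
gripper_force: 63.0
```

```bash
python3 go.py 650.5,105.6,27,84
```

```text
t 19.98 tcp [648.2 105.2  53.7] yaw 84.0 w 50.2 q [-0.02  0.76 -0.35  1.87  0.44  0.6  -0.76]
650.5,105.6,27,84 travel [0.07 0.23 2.67] ang [-0.003  0.001  0.001]
```

Call:
{"api": "drive_tool", "payload": {"rows": [{"gripper": 1,"travel": [0.05,0.1,0.6],"angular": [0,0,0]},{"gripper": 1,"travel": [0.05,0.2,1.2],"angular": [0,0,0]},{"gripper": 1,"travel": [0.05,0.2,1.8],"angular": [0,0,0]},{"gripper": 1,"travel": [0.05,0.2,2.2],"angular": [0,0,0]},{"gripper": 1,"travel": [0.05,0.2,2.4],"angular": [0,0,0]},{"gripper": 1,"travel": [0.05,0.2,2.5],"angular": [0,0,0]},{"gripper": 1,"travel": [0.05,0.2,2.55],"angular": [0,0,0]},{"gripper": 1,"travel": [0.05,0.2,2.6],"angular": [0,0,0]},{"gripper": 1,"travel": [0.05,0.2,2.65],"angular": [0,0,0]},{"gripper": 1,"travel": [0.05,0.2,2.65],"angular": [0,0,0]}]}}

```text
time: 20.82
tcp_pos: [651.4, 106.0, 28.4]
orientation: [0.743, 0.669, 0.0, 0.0]
ft_force: [0.3, 0.1, -0.2]
gripper_width: 49.9
gripper_force: 63.0
```

Call:
{"api": "drive_tool", "payload": {"rows": [{"gripper": 1,"travel": [0,0,0.03],"angular": [0,0,0]},{"gripper": 1,"travel": [0,0,0.06],"angular": [0,0,0]},{"gripper": 1,"travel": [0,-0.05,0.09],"angular": [0,0,0]},{"gripper": 1,"travel": [0,-0.05,0.12],"angular": [0,0,0]},{"gripper": 1,"travel": [0,-0.05,0.14],"angular": [0,0,0]},{"gripper": 1,"travel": [0,-0.05,0.14],"angular": [0,0,0]},{"gripper": 1,"travel": [0,-0.05,0.14],"angular": [0,0,0]},{"gripper": 1,"travel": [0,-0.05,0.14],"angular": [0,0,0]},{"gripper": 1,"travel": [0,-0.05,0.14],"angular": [0,0,0]},{"gripper": 1,"travel": [0,-0.05,0.14],"angular": [0,0,0]}]}}

```text
time: 21.65
tcp_pos: [650.8, 106.0, 27.3]
orientation: [0.743, 0.669, 0.0, 0.0]
ft_force: [-1.4, -0.7, 6.1]
gripper_width: 50.3
gripper_force: 63.8
```

Contact. Next I release and rise.

Call:
{"api": "drive_tool", "payload": {"rows": [{"gripper": 0.4,"travel": [0,0,0],"angular": [0,0,0]},{"gripper": 0.3,"travel": [0,0,0],"angular": [0,0,0]},{"gripper": 0.2,"travel": [0,0,0],"angular": [0,0,0]},{"gripper": 0.1,"travel": [0,0,0],"angular": [0,0,0]},{"gripper": 0,"travel": [0,0,0],"angular": [0,0,0]},{"gripper": 0,"travel": [0,0,-1],"angular": [0,0,0]},{"gripper": 0,"travel": [0,0,-3],"angular": [0,0,0]},{"gripper": 0,"travel": [0,0,-6.5],"angular": [0,0,0]},{"gripper": 0,"travel": [0,0,-10],"angular": [0,0,0]},{"gripper": 0,"travel": [0,0,-14],"angular": [0,0,0]}]}}

```text
time: 22.48
tcp_pos: [650.0, 105.9, 168.1]
orientation: [0.743, 0.67, -0.001, -0.001]
ft_force: [1.8, -0.0, 0.1]
gripper_width: 85.4
gripper_force: 0.0
```

```bash
python3 go.py  550,-40,180,80 440.5,-193,150,77
```

```text
t 22.48 tcp [650.  105.9 168.1] yaw 84.1 w 85.4 q [ 0.03  0.62 -0.43  1.8   0.35  0.8  -0.68]
550,-40,180,80 travel [-15.55  -8.44  -1.17] ang [-0.002  0.     0.071]
440.5,-193,150,77 travel [-31.9  -17.74   1.86] ang [-0.002  0.     0.123]
```

Call:
{"api": "drive_tool", "payload": {"rows": [{"gripper": 0,"travel": [-2,-2.5,-1],"angular": [0,0,0]},{"gripper": 0,"travel": [-5.5,-5,-1.2],"angular": [0,0,0.03]},{"gripper": 0,"travel": [-9,-7,-1.2],"angular": [0,0,0.05]},{"gripper": 0,"travel": [-12.5,-9,-1.2],"angular": [0,0,0.07]},{"gripper": 0,"travel": [-16,-11,-1.2],"angular": [0,0,0.09]},{"gripper": 0,"travel": [-19.5,-13,-1],"angular": [0,0,0.11]},{"gripper": 0,"travel": [-23,-15,-0.5],"angular": [0,0,0.123]},{"gripper": 0,"travel": [-26.5,-16.7,0],"angular": [0,0,0.123]},{"gripper": 0,"travel": [-29.8,-17.7,1],"angular": [0,0,0.123]},{"gripper": 0,"travel": [-31.9,-17.7,1.9],"angular": [0,0,0.123]}]}}

```text
time: 23.32
tcp_pos: [438.4, -196.1, 148.4]
orientation: [0.784, 0.621, -0.001, 0.0]
ft_force: [1.2, -0.7, 0.2]
gripper_width: 85.4
gripper_force: 0.0
```

```bash
python3 - <<'E'
from h import *
p=vision.capture("side"); W=world(p); cv2.imwrite("pics/s5.png",cv2.resize(p["frame"][120:400,130:430],None,fx=2,fy=2))
for n in ("tin","stout_jar"):
  for d in nets.cut_out(p,n)[:2]:
    m=cv2.erode(d["pixels"].astype(np.uint8),np.ones((2,2)))>0
    q=W[m]; q=q[~np.isnan(q[:,0])]; q=q[q[:,2]<125]; zt=np.percentile(q[:,2],93); t=q[q[:,2]>zt-4]
    print(n,d["p"],d["extent"],zt,rect(t))
E
python3 go.py 440.5,-193,46,77
```

```text
tin 0.7 [329.1, 192.7, 33.0, 51.9] 96.80235170967086 [ 440.1 -189.3   49.5   35.6   76.6]
tin 0.67 [401.9, 214.7, 48.9, 52.3] 84.8437514234364 [ 290.3 -184.6   50.4   37.8   48.2]
stout_jar 0.72 [380.2, 244.5, 34.8, 57.7] 74.21209594752072 [323.6 -99.8  49.2  46.4  82.9]
stout_jar 0.64 [142.1, 281.9, 44.7, 51.1] 82.38592087778747 [647.  108.9  46.1  46.6  13. ]
t 23.47 tcp [ 441.  -194.5  148. ] yaw 76.8 w 85.4 q [ 0.59  0.47 -0.41  2.21  0.36  0.53 -0.32]
440.5,-193,46,77 travel [ 0.14 -0.08 10.2 ] ang [-0.     0.    -0.004]
```

View pics/s5.png

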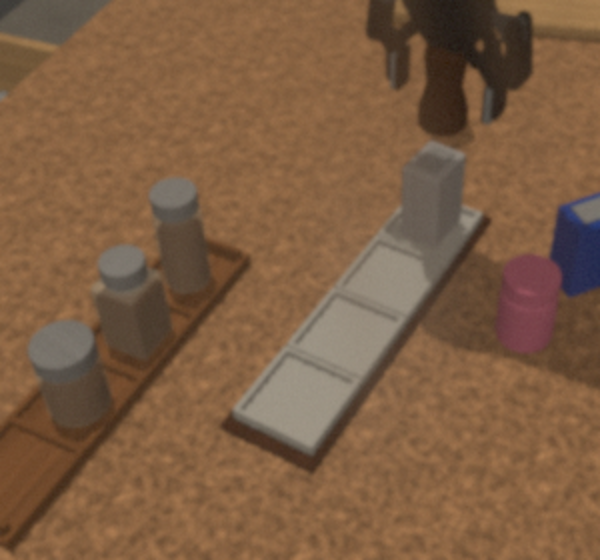

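All three jars are standing in their bays (stout at 70,375). The gripper is over the tin (432,190).

Call:
{"api": "drive_tool", "payload": {"rows": [{"gripper": 0,"travel": [0.24,-0.05,2],"angular": [0,0,0]},{"gripper": 0,"travel": [0.24,-0.05,5],"angular": [0,0,0]},{"gripper": 0,"travel": [0.24,-0.05,8],"angular": [0,0,0]},{"gripper": 0,"travel": [0.24,-0.05,9.6],"angular": [0,0,0]},{"gripper": 0,"travel": [0.24,-0.05,10.2],"angular": [0,0,0]},{"gripper": 0,"travel": [0.24,-0.05,10.2],"angular": [0,0,0]},{"gripper": 0,"travel": [0.24,-0.05,10.2],"angular": [0,0,0]},{"gripper": 0.3,"travel": [0.24,-0.05,10.2],"angular": [0,0,0]},{"gripper": 0.4,"travel": [0.24,-0.05,10.2],"angular": [0,0,0]},{"gripper": 0.5,"travel": [0.24,-0.05,10.2],"angular": [0,0,0]}]}}

```text
time: 24.3
tcp_pos: [442.2, -190.7, 46.9]
orientation: [0.783, 0.622, 0.001, 0.001]
ft_force: [0.2, -0.5, -0.1]
gripper_width: 51.5
gripper_force: 0.0
```

Call:
{"api": "drive_tool", "payload": {"rows": [{"gripper": 0.6,"travel": [0,0,0],"angular": [0,0,0]},{"gripper": 0.7,"travel": [0,0,0],"angular": [0,0,0]},{"gripper": 0.8,"travel": [0,0,0],"angular": [0,0,0]},{"gripper": 0.9,"travel": [0,0,0],"angular": [0,0,0]},{"gripper": 1,"travel": [0,0,0],"angular": [0,0,0]},{"gripper": 1,"travel": [0,0,0],"angular": [0,0,0]},{"gripper": 1,"travel": [0,0,0],"angular": [0,0,0]},{"gripper": 1,"travel": [0,0,0],"angular": [0,0,0]},{"gripper": 1,"travel": [0,0,0],"angular": [0,0,0]},{"gripper": 1,"travel": [0,0,0],"angular": [0,0,0]}]}}

```text
time: 25.13
tcp_pos: [442.2, -190.8, 46.8]
orientation: [0.783, 0.622, 0.0, 0.001]
ft_force: [-0.8, -0.6, 9.0]
gripper_width: 39.1
gripper_force: 59.4
```

```bash
python3 go.py 658.8,185.1,166,84 658.8,185.1,42,84
```

```text
t 25.13 tcp [ 442.2 -190.8   46.8] yaw 77.0 w 39.1 q [ 0.44  0.64 -0.22  2.28  0.52  0.27 -0.47]
658.8,185.1,166,84 travel [ 41.5   12.65 -11.92] ang [ 0.002  0.001 -0.123]
658.8,185.1,42,84 travel [41.5  12.63  0.48] ang [ 0.002  0.001 -0.123]
```

Call:
{"api": "drive_tool", "payload": {"rows": [{"gripper": 1,"travel": [0,0,-1],"angular": [0,0,0]},{"gripper": 1,"travel": [0,0,-3],"angular": [0,0,0]},{"gripper": 1,"travel": [0,0,-5.5],"angular": [0,0,0]},{"gripper": 1,"travel": [0.5,0,-8],"angular": [0,0,0]},{"gripper": 1,"travel": [2.5,0,-10.5],"angular": [0,0,0]},{"gripper": 1,"travel": [5.5,0.3,-12],"angular": [0,0,-0.02]},{"gripper": 1,"travel": [8.5,0.8,-12],"angular": [0,0,-0.04]},{"gripper": 1,"travel": [11.5,1.3,-12],"angular": [0,0,-0.06]},{"gripper": 1,"travel": [14.5,2,-12],"angular": [0,0,-0.08]},{"gripper": 1,"travel": [17.5,2.7,-12],"angular": [0,0,-0.1]}]}}

```text
time: 25.97
tcp_pos: [507.6, -25.0, 166.4]
orientation: [0.75, 0.661, 0.0, 0.0]
ft_force: [0.9, -0.2, -1.6]
gripper_width: 39.7
gripper_force: 60.6
```

```bash
python3 go.py 658.8,186,166,84 658.8,186,42,84
```

```text
t 25.97 tcp [507.6 -25.  166.4] yaw 82.7 w 39.7 q [ 0.27  0.47 -0.46  2.13  0.35  0.61 -0.56]
658.8,186,166,84 travel [22.84 12.33  0.04] ang [ 0.001  0.    -0.022]
658.8,186,42,84 travel [22.85 12.33 12.44] ang [ 0.001  0.    -0.022]
```

Call:
{"api": "drive_tool", "payload": {"rows": [{"gripper": 1,"travel": [3,1,0],"angular": [0,0,-0.02]},{"gripper": 1,"travel": [6,2.2,0],"angular": [0,0,-0.02]},{"gripper": 1,"travel": [9,3.6,0],"angular": [0,0,-0.02]},{"gripper": 1,"travel": [12,5.2,0],"angular": [0,0,-0.02]},{"gripper": 1,"travel": [15,7,0],"angular": [0,0,-0.02]},{"gripper": 1,"travel": [18,9,0],"angular": [0,0,-0.02]},{"gripper": 1,"travel": [20.5,10.8,0],"angular": [0,0,-0.02]},{"gripper": 1,"travel": [22,12,0],"angular": [0,0,-0.02]},{"gripper": 1,"travel": [22.6,12.3,0.3],"angular": [0,0,-0.02]},{"gripper": 1,"travel": [22.6,12.3,2],"angular": [0,0,-0.02]}]}}

```text
time: 26.8
tcp_pos: [659.8, 185.0, 147.8]
orientation: [0.743, 0.669, 0.002, 0.0]
ft_force: [-0.7, 0.6, -0.1]
gripper_width: 39.4
gripper_force: 60.6
```

Call:
{"api": "drive_tool", "payload": {"rows": [{"gripper": 1,"travel": [0,0,2],"angular": [0,0,0]},{"gripper": 1,"travel": [0,0,4],"angular": [0,0,0]},{"gripper": 1,"travel": [0,0,6],"angular": [0,0,0]},{"gripper": 1,"travel": [0,0,7],"angular": [0,0,0]},{"gripper": 1,"travel": [0,0,7.5],"angular": [0,0,0]},{"gripper": 1,"travel": [0,0,7.5],"angular": [0,0,0]},{"gripper": 1,"travel": [0,0,7.5],"angular": [0,0,0]},{"gripper": 1,"travel": [0,0,7.5],"angular": [0,0,0]},{"gripper": 1,"travel": [0,0,7.5],"angular": [0,0,0]},{"gripper": 1,"travel": [0,0,7.5],"angular": [0,0,0]}]}}

```text
time: 27.63
tcp_pos: [658.5, 182.7, 71.9]
orientation: [0.744, 0.668, 0.001, 0.0]
ft_force: [0.0, 0.0, -2.2]
gripper_width: 39.2
gripper_force: 60.6
```

```bash
python3 go.py 658.8,186,43,84
```

```text
t 27.63 tcp [658.5 182.7  71.9] yaw 83.9 w 39.2 q [-0.12  0.76 -0.37  1.8   0.42  0.66 -0.84]
658.8,186,43,84 travel [ 0.33 -0.01  2.89] ang [ 0.001 -0.    -0.002]
```

Call:
{"api": "drive_tool", "payload": {"rows": [{"gripper": 1,"travel": [0.3,0,0.7],"angular": [0,0,0]},{"gripper": 1,"travel": [0.3,0,1.4],"angular": [0,0,0]},{"gripper": 1,"travel": [0.3,0,2.0],"angular": [0,0,0]},{"gripper": 1,"travel": [0.3,0,2.4],"angular": [0,0,0]},{"gripper": 1,"travel": [0.3,0,2.6],"angular": [0,0,0]},{"gripper": 1,"travel": [0.3,0,2.75],"angular": [0,0,0]},{"gripper": 1,"travel": [0.3,0,2.85],"angular": [0,0,0]},{"gripper": 1,"travel": [0.3,0,2.9],"angular": [0,0,0]},{"gripper": 1,"travel": [0.3,0,2.95],"angular": [0,0,0]},{"gripper": 1,"travel": [0.3,0,2.95],"angular": [0,0,0]}]}}

```text
time: 28.47
tcp_pos: [658.0, 185.4, 42.9]
orientation: [0.744, 0.668, -0.0, 0.0]
ft_force: [-5.1, -2.0, 13.6]
gripper_width: 39.7
gripper_force: 62.4
```

Call:
{"api": "drive_tool", "payload": {"rows": [{"gripper": 1,"travel": [0,0,-0.05],"angular": [0,0,0]},{"gripper": 0.5,"travel": [0,0,-0.05],"angular": [0,0,0]},{"gripper": 0.4,"travel": [0,0,-0.05],"angular": [0,0,0]},{"gripper": 0.2,"travel": [0,0,-0.05],"angular": [0,0,0]},{"gripper": 0,"travel": [0,0,-0.05],"angular": [0,0,0]},{"gripper": 0,"travel": [0,0,-0.5],"angular": [0,0,0]},{"gripper": 0,"travel": [0,0,-2.5],"angular": [0,0,0]},{"gripper": 0,"travel": [0,0,-6],"angular": [0,0,0]},{"gripper": 0,"travel": [0,0,-10],"angular": [0,0,0]},{"gripper": 0,"travel": [0,0,-14],"angular": [0,0,0]}]}}

```text
time: 29.3
tcp_pos: [657.8, 185.5, 182.6]
orientation: [0.744, 0.668, -0.001, -0.0]
ft_force: [1.0, -0.4, 0.3]
gripper_width: 85.6
gripper_force: 0.0
```

Call:
{"api": "drive_tool", "payload": {"rows": [{"gripper": 0,"travel": [0,-3,-1],"angular": [0,0,0]},{"gripper": 0,"travel": [0,-6,-2],"angular": [0,0,0]},{"gripper": 0,"travel": [0,-9,-3],"angular": [0,0,0]},{"gripper": 0,"travel": [0,-12,-3],"angular": [0,0,0]},{"gripper": 0,"travel": [0,-15,-3],"angular": [0,0,0]},{"gripper": 0,"travel": [0,-18,-3],"angular": [0,0,0]},{"gripper": 0,"travel": [0,-19,-3],"angular": [0,0,0]},{"gripper": 0,"travel": [0,-19,-3],"angular": [0,0,0]},{"gripper": 0,"travel": [0,-19,-3],"angular": [0,0,0]},{"gripper": 0,"travel": [0,-19,-3],"angular": [0,0,0]}]}}

```text
time: 30.13
tcp_pos: [470.9, 205.9, 211.7]
orientation: [0.744, 0.668, 0.001, 0.0]
ft_force: [0.1, -0.6, 0.7]
gripper_width: 85.5
gripper_force: 0.0
```

```bash
python3 go.py
python3 - <<'E'
from h import *
for c in ("top","side"):
  p=vision.capture(c); W=world(p); cv2.imwrite(f"pics/{c}9.png",p["frame"])
  for n in ("tall_jar","square_jar","tin","stout_jar","rack","mill"):
   for d in nets.cut_out(p,n)[:2]:
    m=cv2.erode(d["pixels"].astype(np.uint8),np.ones((2,2)))>0
    q=W[m]; q=q[~np.isnan(q[:,0])]; zt=np.percentile(q[:,2],93); t=q[q[:,2]>zt-4]
    print(c,n,d["p"],np.round(d["extent"]),zt.round(1),rect(t))
E
```

```text
t 30.13 tcp [470.9 205.9 211.7] yaw 83.8 w 85.5 q [-0.16  0.41 -0.49  2.08  0.29  0.72 -0.95]
top tall_jar 0.59 [264. 134.  30.  35.] 114.8 [ 6.331e+02 -5.580e+01  3.720e+01  3.790e+01  6.000e-01]
top tall_jar 0.35 [334. 233.  48.  47.] 18.4 [ 442.5 -194.7   77.    74.3   80.6]
top square_jar 0.73 [222. 134.  28.  38.] 104.6 [638.7  24.   35.   34.1  80.7]
top tin 0.87 [341. 323.  36.  38.] 88.2 [ 292.  -189.2   50.8   37.    44.1]
top tin 0.73 [129. 128.  42.  35.] 96.1 [655.6 180.8  49.5  37.2  83. ]
top stout_jar 0.96 [296. 308.  33.  30.] 77.5 [ 325.2 -103.6   46.    47.3   43.4]
top stout_jar 0.56 [173. 127.  35.  39.] 85.2 [648.6 103.7  45.2  47.2  55.8]
top rack 0.88 [133. 129. 176.  50.] 16.7 [646.5  63.8 329.6  76.1  84. ]
top mill 0.58 [438. 206.  48.  41.] 147.2 [ 487.8 -378.4   28.4   29.7   43. ]
side square_jar 0.58 [193. 272.  20.  28.] 54.1 [553.4 129.6   8.8 218.8  41.4]
side tin 0.73 [403. 216.  45.  52.] 84.8 [ 291.1 -184.8   49.7   37.5   47.5]
side tin 0.69 [ 97. 310.  60.  64.] 93.2 [654.  185.8  51.3  36.8  83.6]
side stout_jar 0.58 [377. 246.  34.  56.] 74.1 [324.4 -99.8  45.9  47.9  13.1]
side stout_jar 0.56 [143. 281.  42.  51.] 82.3 [648.7 109.8  40.6  48.   49.3]
side rack 0.65 [281. 266.  53.  47.] 16.7 [466.9 -33.2  77.7  74.3  81.4]
side rack 0.6 [ 95. 245. 160. 151.] 18.0 [643.5  68.8 323.9  72.2  83.5]
side mill 0.76 [339. 122.  29.  68.] 139.3 [ 485.7 -372.9   31.4   28.4   18.1]
```

View pics/side9.png

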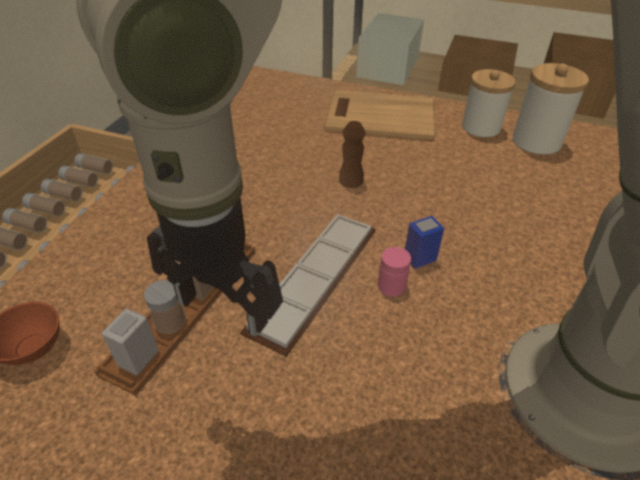

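View pics/top9.png

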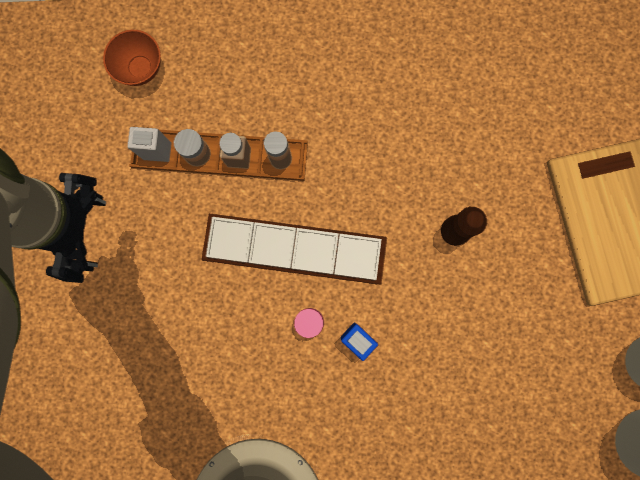

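Both views show all four upright, each in its own bay. From the left they are tin (143,138), stout (188,143), square (232,147) and tall (275,145), all within about 4 mm of the bay centres. The trays are empty, and the mill and both look-alikes are where they were.

```bash
python3 -c "
from workcell import workorder
print(workorder.hand_in())"
```

```text
the job is handed in; nothing more can be done
None
```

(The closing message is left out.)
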